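# Restock a first-in-first-out tin rack, leftover tin first

## Robot

A 6-joint arm with a two-finger parallel gripper is mounted at the origin on a cart in front of the work surface, level with it; the furniture and walls round the work are solid. World frame = base frame: x ahead of the robot, y to its left, z up, the work surface at z = 0. Lengths are in m, angles in rad, forces in N, time in s.
With the tool pointing down it reaches from about 0.25 to 0.8 m from the base axis. Payload 8.5 kg.
Tool frame: the origin (TCP) lies midway between the tips of the shut fingers; the grasp point (between the pads) lies 19 mm behind it; z points along the fingers, y is the direction in which the jaws open and shut (so a half turn about z gives the same grasp; the last joint's range is limited). The gripper opens to 85 mm and grips with 20 to 120 N. Pads are 22 mm wide; open, the fingers measure 114 mm over their backs; the gripper's body (76 mm by 85 mm) begins 54 mm behind the grasp point. The pads swing forward as they close: fully open they stand 13 mm farther back than shut.
Start: joints at [1.113, 0.238, -0.013, 1.319, 0, 1.571], TCP at [0.232, 0.471, 0.231] pointing down, gripper open.
Joint ranges: [-2.66, 2.66], [-1.03, 1.9], [-1.14, 1.46], [-1.82, 2.27], [-1.45, 1.34], [-3.14, 3.14]. Speed limits (rad/s): [2.22, 2.22, 2.79, 3.14, 3.14, 3.14].

## Interface

Orientations are given as a 3x3 rotation matrix whose columns are the frame's x, y, z axes.
In Python, from plant import r gives the robot as it stands.
- The arm moves only by the tool drive_tool, never from a script. Its argument "deltas" is a list of rows, each a list of 3 entries, a list of its own where there are three numbers: the shift along the tool's x, y, z scaled (see below), then the turn, a rotation vector about the tool's x, y, z scaled (see below), then the opening, from 0 (shut) to 1 (fully open). In form: [[[dx, dy, dz], [rx, ry, rz], jaw], ...]. A call has 1 to 12 rows; each row shifts and turns the commanded pose from where the row before left it, along the tool's axes as they then stand; what a row does not reach is not made up. The controller multiplies each number of a shift by 0.02 m and each number of a turn by 6 degrees. A row lasts 1/8 s, in which the tool goes at most 62.5 mm and 10.7 degrees, less where a joint would pass 70% of its speed; a pose out of reach is approached as far as the arm can. A call with a number of a shift or a turn outside -1 to 1 is refused whole. A call with a gripper value outside its range is refused whole. The fingers move at their own pace and stop on an object; "force" is the grip in N (left out, the last holds). Time passes only in rows, so rows that do not move let the fingers close. It gives the time, the measured TCP pose, the force and the opening at its end, in the units of the state.
- r.read_state(): the state, without advancing time (a new reading comes with each control period).
- r.snapshot(name): name is "scene" or "side" or "wrist"; returns a dict with "image" (384x512x3 uint8, blue, green, red), "camera_matrix" (3x3 intrinsics, pixels), "world_to_cam" (4x4, takes a point from world to camera coordinates). Camera axes: x right, y up, looking along -z (the intrinsics and any distortion apply to the point x, -y, -z); pixel columns grow to the right and rows downward; lengths in m; the calibration is good to about 2 mm. A picture is of the moment at which its call begins. There is no depth.
- r.hand_in(): hands the job in, once; it reports no verdict.
Trained networks look in the newest picture that a camera, given by its name, has taken for a name from the list of things; names that differ only in an ending like _2 or _b are one class to them, and where a whole thing is asked for, a point or a joint stands for the part that bears it (a point fixed in the world has none). Each returns a list of dicts, best first, with "conf" (0 to 1); they miss things now and then, are a little off and sometimes report something else, mostly with a low value. They report only what shows in the picture. A call takes as long as a camera call. They do not tell look-alikes from the thing itself.
- r.recognise(camera, thing): "location" ([x, y, z] in m, in the coordinates of the camera as it stood for that picture, good to about 4 mm: the middle of the surface that is visible of it).
- r.trace(camera, thing): "region" (384x512 bool, what is visible of it).
- r.tip_of(camera, thing): "location" ([x, y, z] in m, in the coordinates of the camera as it stood for that picture, good to about 4 mm: a listed point, or the origin of a listed thing).
The state is a dict: "clock": time; "joint_positions": joint angles; "dq": joint speeds; "joint_efforts": joint torques, N m; "tool_pos": TCP position; "orientation": TCP orientation; "contact_force": force on the tool from outside, world axes, zero at the start; "wrist_torque": the same for the moment, N m; "opening": finger opening in m.
Only numpy, scipy, OpenCV 4.12 (cv2) and the standard library are available. Lean on these libraries where they do the work, as an engineer would, in place of code of your own. Each camera call takes 0.05 s, during which the arm holds its last target.

## Task

Restock the two-tier wire tin rack so that the oldest tin comes out first: load the leftover tin from the chopping board, then the two new tins from the cardboard tray (those in either order). Lower each tin crosswise between the side guides on to the front part of the sloping upper ramp before you let go, and let it roll round by itself to the outlet at the bottom; wait until it has come to rest there before you load the next. Do not disturb the other things on the table.

Things in the scene. Friction and masses are not known exactly. Their poses are not given: they have to be found in the camera images.
- rack: fixed two-tier tin rack of dark steel wire and strip, 340 mm long, 85 mm wide (103 over the top side wires), 221 mm tall. Origin on the table under its middle; z up, y across the lane, -x to its front (outlet, towards the robot). The upper ramp slopes 9 degrees down to the back, where tins drop past its end on to the lower, which slopes 12 degrees down to a wire stop in front. Yaw varies.
- load (a point): centre of a tin that rests across the front part of the upper ramp, 35 mm to the front of the rack's origin, 197 mm up; rail tops 30 mm lower. Ramp: x -95 to +82 mm in the rack's frame, two rails 42 mm apart, open above. Flat side guides (20 mm high, above them wires 11 mm wider at each side, to 30 mm) leave a lane 71 mm wide: 3.5 mm free at each end of a tin. Tins let go here roll to the outlet in about 2 s.
- slot1 (a point): first place, the outlet, of the lower ramp, as a point of the rack: where the centre of a resting tin belongs when it is the first in line, against the front stop (133 mm to the front of the rack's origin, 60 mm above the table).
- slot2 (a point): second place of the lower ramp, as a point of the rack: where the centre of a resting tin belongs when it is the second in line, touching the first.
- slot3 (a point): third place of the lower ramp, as a point of the rack: where the centre of a resting tin belongs when it is the third in line, touching the second.
- tin_left_c (a point): bare steel food tin lying on its side, a cylinder 60 mm across and 64 mm long, about 0.2 kg. This point is its very centre; y is the tin's own axis, level (either way round; it may be rolled to any angle about y). The leftover (oldest) tin, lying on the chopping board.
- tin_new1_c (a point): bare steel food tin lying on its side, a cylinder 60 mm across and 64 mm long, about 0.2 kg. This point is its very centre; y is the tin's own axis, level (either way round; it may be rolled to any angle about y). One of the two new tins, lying end to end in the cardboard tray, centres about 87 mm apart.
- tin_new2_c (a point): bare steel food tin lying on its side, a cylinder 60 mm across and 64 mm long, about 0.2 kg. This point is its very centre; y is the tin's own axis, level (either way round; it may be rolled to any angle about y). The other new tin in the cardboard tray.
- board: wooden chopping board, 230x340 mm, 22 mm thick, fixed to the table; origin at the centre of its underside, its y axis along the longer side. It is on one side of the rack, left or right, and the tray on the other.
- tray_mid (a point): middle of the underside of the shallow cardboard tray, 136x186 mm, floor 3 mm thick, walls 3 mm thick and 20 mm tall, fixed to the table; its y axis along the longer side. Beware of two fixed lamps that hang over the table on the left and right, farther back than the tins (from x = 0.51 m on), their lower rims 0.57 m above the table.
- opener: bottle opener, 174x41 mm, 20 mm thick, with a dark green grip, lying flat to the right behind the work; origin at the middle of its underside. A bystander.
- salt: salt shaker, 44 mm across, 90 mm tall, standing behind the work; origin at the centre of its underside. A bystander.
- cup: small brown stoneware cup with an ear, 67x94 mm, 58 mm tall, standing behind the work; origin at the centre of its underside. A bystander.
- mill: dark wooden pepper mill, 58 mm across, 170 mm tall, standing behind the work; origin at the centre of its underside. A bystander.
Things that resemble listed ones, but are neither listed nor needed, are in the scene too. Leave any pink or turquoise look-alike of the part that bears tin_left_c alone. Leave any red look-alike of the part that bears tin_new2_c alone.

How it is judged:
On the way, in this order (a step that is already met when the one before it is completed fails the run):
1. the leftover tin is lowered, still held, on to the upper ramp (x of tin_left_c in the frame of rack between -0.095 and 0.04 m and y of tin_left_c in the frame of rack between -0.008 and 0.008 m and z of tin_left_c in the frame of rack between 0.175 and 0.22 m and contact force between the fingers and tin_left above 0.3 N), for 0.04 s.
2. the leftover tin lies at the outlet, against the front stop (distance between tin_left_c and slot1 below 0.012 m and angle between the y axis of tin_left_c and the y axis of rack, either way round below 0.12 rad), for 0.2 s.
3. a new tin is lowered, still held, on to the upper ramp (((x of tin_new1_c in the frame of rack between -0.095 and 0.04 m and y of tin_new1_c in the frame of rack between -0.008 and 0.008 m and z of tin_new1_c in the frame of rack between 0.175 and 0.22 m and contact force between the fingers and tin_new1 above 0.3 N) or (x of tin_new2_c in the frame of rack between -0.095 and 0.04 m and y of tin_new2_c in the frame of rack between -0.008 and 0.008 m and z of tin_new2_c in the frame of rack between 0.175 and 0.22 m and contact force between the fingers and tin_new2 above 0.3 N))), for 0.04 s.
4. that tin lies second in line on the lower ramp (((distance between tin_new1_c and slot2 below 0.012 m and angle between the y axis of tin_new1_c and the y axis of rack, either way round below 0.12 rad) or (distance between tin_new2_c and slot2 below 0.012 m and angle between the y axis of tin_new2_c and the y axis of rack, either way round below 0.12 rad))), for 0.2 s.
5. the last new tin is lowered, still held, on to the upper ramp ((((distance between tin_new1_c and slot2 below 0.012 m and angle between the y axis of tin_new1_c and the y axis of rack, either way round below 0.12 rad) and (x of tin_new2_c in the frame of rack between -0.095 and 0.04 m and y of tin_new2_c in the frame of rack between -0.008 and 0.008 m and z of tin_new2_c in the frame of rack between 0.175 and 0.22 m and contact force between the fingers and tin_new2 above 0.3 N)) or ((distance between tin_new2_c and slot2 below 0.012 m and angle between the y axis of tin_new2_c and the y axis of rack, either way round below 0.12 rad) and (x of tin_new1_c in the frame of rack between -0.095 and 0.04 m and y of tin_new1_c in the frame of rack between -0.008 and 0.008 m and z of tin_new1_c in the frame of rack between 0.175 and 0.22 m and contact force between the fingers and tin_new1 above 0.3 N)))), for 0.04 s.
At the end, for the whole second after the job is handed in: All three tins rest in line on the lower ramp, each centre within 12 mm of its place and lying across the lane within 0.12 rad (about 7 degrees): the leftover tin first, at the outlet against the front stop, the two new tins second and third behind it in either order (all of step 2 and (((distance between tin_new1_c and slot2 below 0.012 m and angle between the y axis of tin_new1_c and the y axis of rack, either way round below 0.12 rad) and (distance between tin_new2_c and slot3 below 0.012 m and angle between the y axis of tin_new2_c and the y axis of rack, either way round below 0.12 rad)) or ((distance between tin_new2_c and slot2 below 0.012 m and angle between the y axis of tin_new2_c and the y axis of rack, either way round below 0.12 rad) and (distance between tin_new1_c and slot3 below 0.012 m and angle between the y axis of tin_new1_c and the y axis of rack, either way round below 0.12 rad)))); the robot touches nothing.
It fails at once if the bottle opener is moved by more than 30 mm (distance of opener from where it was at the start of the episode above 0.03 m).
It fails at once if the salt shaker is moved by more than 30 mm (distance of salt from where it was at the start of the episode above 0.03 m).
It fails at once if the small cup is moved by more than 30 mm (distance of cup from where it was at the start of the episode above 0.03 m).
It fails at once if the pepper mill is moved by more than 30 mm (distance of mill from where it was at the start of the episode above 0.03 m).
It also fails if it takes over 72 s, if anything falls off the work surface, if the arm or the gripper's body presses on something with over 40 N, if the wrist force passes 120 N, or if a joint passes its speed limit or range.

## Working session

There is one attempt and no reset: what is moved stays moved. The work goes in short steps, Python scripts to look and compute and a tool call to move; the robot and the scene stay as the last step left them, time stands still between calls to the robot, and variables do not carry over. Pictures are saved under pics/ and viewed, and the job is handed in when it is done.

Besides the shell and the picture viewer there is one more tool, called after ">>>" as name(argument=value, ...), one argument or row to a line, values as JSON. drive_tool: Moves the arm, as the interface text tells. Its arguments: {"type":"object","properties":{"deltas":{"type":"array"},"force":{"type":"number"}},"required":["deltas"]}

```bash
ls; mkdir -p pics
cat > h.py <<'E'
import numpy as np, cv2
from plant import r
np.set_printoptions(precision=4,suppress=True)
def w(s,p):
    M=np.array(s["world_to_cam"]); return (np.linalg.inv(M)@np.append(p,1))[:3]
E
python3 - <<'E'
from h import *
for k,v in r.read_state().items(): print(k,v)
for c in ["scene","side","wrist"]:
    s=r.snapshot(c); cv2.imwrite(f"pics/{c}0.png",s["image"])
    for t in ["rack","load","slot1","slot2","slot3","tin_left_c","tin_new1_c","board","tray_mid","opener","salt","cup","mill"]:
        try:
            print(c,t,[(np.round(w(s,d["location"]),4).tolist(),round(d["conf"],2)) for d in r.tip_of(c,t)])
        except Exception as e: print(c,t,e)
print(r.read_state()["clock"])
E
```

```text
pics
clock 0.0
joint_positions [ 1.113   0.2388 -0.0142  1.3192  0.      1.5708]
dq [ 0.0003 -0.0001  0.001  -0.0008 -0.0013  0.0008]
joint_efforts [  0.0001 -53.8774  34.644    0.0185   0.      -0.    ]
tool_pos [0.2318 0.4706 0.2307]
orientation [[-0.897   0.442  -0.0006]
 [ 0.442   0.897  -0.0012]
 [ 0.     -0.0014 -1.    ]]
contact_force [0.5464 0.49   0.0355]
wrist_torque [0.021  0.0046 0.0007]
opening 0.08558866580311898
scene rack []
scene load [([0.5114, 0.0251, 0.1968], 0.89)]
scene slot1 [([0.5329, 0.0265, 0.0858], 0.98), ([0.4189, 0.0123, 0.0567], 0.95), ([0.4709, 0.0181, 0.0737], 0.55)]
scene slot2 [([0.5329, 0.0265, 0.0858], 0.98), ([0.4189, 0.0123, 0.0567], 0.95), ([0.4709, 0.0181, 0.0737], 0.55)]
scene slot3 [([0.5329, 0.0265, 0.0858], 0.98), ([0.4189, 0.0123, 0.0567], 0.95), ([0.4709, 0.0181, 0.0737], 0.55)]
scene tin_left_c [([0.3986, 0.3119, 0.0516], 0.88), ([0.4671, 0.4958, 0.031], 0.82), ([0.3456, 0.4905, 0.0262], 0.75)]
scene tin_new1_c [([0.4362, -0.3402, 0.0316], 0.86), ([0.4219, -0.257, 0.0355], 0.34)]
scene board [([0.4605, 0.2919, 0.0001], 0.96)]
scene tray_
[... 920 characters left out ...]
 0.033], 0.44)]
side board [([0.4624, 0.2912, -0.0013], 0.77), ([0.5262, 0.0286, 0.0843], 0.63)]
side tray_mid [([0.426, -0.2975, -0.0021], 0.54), ([0.3944, 0.3097, 0.0475], 0.17)]
side opener []
side salt [([0.7108, 0.2309, 0.0014], 0.81), ([0.434, -0.3385, 0.0341], 0.34)]
side cup [([0.4613, 0.2934, 0.0], 0.73), ([0.7232, -0.2903, -0.0042], 0.47)]
side mill [([0.7768, 0.186, -0.0025], 0.88)]
wrist rack []
wrist load []
wrist slot1 []
wrist slot2 []
wrist slot3 []
wrist tin_left_c [([0.3987, 0.3115, 0.055], 0.7), ([0.3442, 0.4902, 0.0283], 0.7), ([0.4644, 0.4955, 0.0293], 0.57)]
wrist tin_new1_c []
wrist board []
wrist tray_mid []
wrist opener []
wrist salt []
wrist cup []
wrist mill []
2.1
```

View pics/scene0.png

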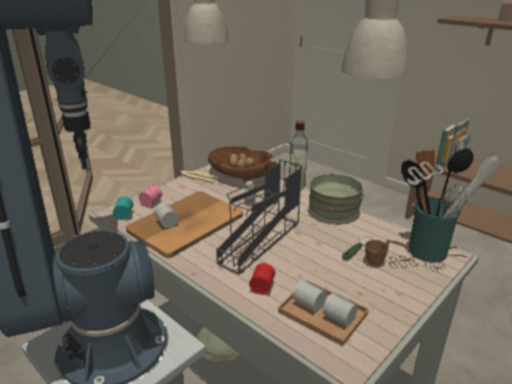

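View pics/side0.png

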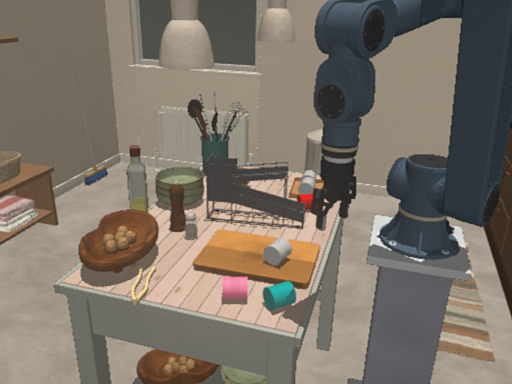

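View pics/wrist0.png

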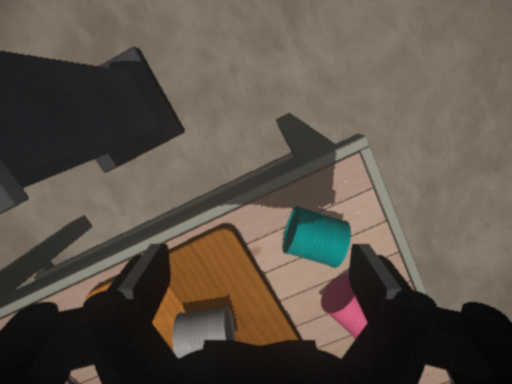

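The scene view shows the steel leftover tin on the board near (165,215), the new steel tins in the tray near (309,295) and (339,309), and the rack in the middle. The turquoise, pink and red tins are the look-alikes, and all three stand off the board and tray. Next I'll work out the wrist camera's offset and the moves for a view from above the leftover tin.

```bash
cat >> h.py <<'E'
def plan(pos,head=None):
    """shift to pos in present tool axes (units), turn about tool z (units) to bring tool y heading to head deg (mod 180)"""
    st=r.read_state(); R=np.array(st["orientation"]); d=np.array(pos)-st["tool_pos"]
    print("t",st["clock"],"pos",st["tool_pos"],"head",np.degrees(np.arctan2(R[1,1],R[0,1])),"open",st["opening"],"j",st["joint_positions"],"F",st["contact_force"])
    print("shift units",R.T@d/0.02)
    if head is not None:
        h=np.degrees(np.arctan2(R[1,1],R[0,1])); t=(head-h+90)%180-90
        print("turn units about tool z",-t/6, "tilt", (R.T@[0,0,-1]))
        a=np.radians(h+t); R2=np.array([[-np.sin(a)*-1,np.cos(a),0],[-np.cos(a),np.sin(a),0],[0,0,-1]]); 
        R2=np.column_stack([np.cross([np.cos(a),np.sin(a),0],[0,0,-1]),[np.cos(a),np.sin(a),0],[0,0,-1]])
        print("shift units after turn",R2.T@d/0.02)
E
python3 - <<'E'
from h import *
s=r.snapshot("wrist"); st=r.read_state()
C=np.linalg.inv(np.array(s["world_to_cam"])); R=np.array(st["orientation"])
print("cam in tool", R.T@(C[:3,3]-st["tool_pos"])); print(R.T@C[:3,:3]); print(s["camera_matrix"])
plan([0.36,0.27,0.24],-26)
E
```

```text
cam in tool [ 0.0771 -0.0008 -0.1433]
[[ 0.0009  0.9539  0.3002]
 [ 1.     -0.0011  0.0008]
 [ 0.0011  0.3002 -0.9539]]
[[309.0082   0.     259.2953]
 [  0.     309.0082 188.1876]
 [  0.       0.       1.    ]]
t 2.15 pos [0.232  0.4709 0.2313] head 63.76908316975487 open 0.08518560885728613 j [ 1.113   0.2382 -0.0135  1.3192 -0.      1.5708] F [ 0.7049 -0.081   0.1457]
shift units [-10.1802  -6.1826  -0.4352]
turn units about tool z 14.961513861625813 tilt [0.     0.0001 1.    ]
shift units after turn [-6.2235 10.1552 -0.4357]
```

>>> drive_tool(
  deltas=[
    [[-0.9,-0.3,0],[0,0,0],1],
    [[-0.9,-0.3,0],[0,0,0],1],
    [[-0.9,-0.3,0],[0,0,0],1],
    [[-0.9,-0.3,0],[0,0,0],1],
    [[-0.9,-0.3,0],[0,0,0],1],
    [[-0.9,-0.3,0],[0,0,0],1],
    [[-0.9,-0.3,0],[0,0,0],1],
    [[-0.9,-0.3,0],[0,0,0],1],
    [[-0.9,-0.3,0],[0,0,0],1],
    [[-0.9,-0.3,0],[0,0,0],1],
    [[-0.9,-0.3,0],[0,0,0],1],
    [[-0.9,-0.2,0],[0,0,0],1],
  ],
)

```text
clock: 3.65
tool_pos: [0.3957, 0.3116, 0.2313]
orientation: [[-0.897, 0.442, 0.0], [0.442, 0.897, -0.0], [-0.0, -0.0, -1.0]]
contact_force: [1.1, 0.2, 0.3]
opening: 0.0853
```

```bash
cat >> h.py <<'E'
def tinfit(cam,thing,zc,near,name=None):
    """fit heading and centre of a lying tin silhouette (tin axis level, centre height zc) to the trace mask"""
    from scipy.optimize import least_squares
    s=r.snapshot(cam); K=np.array(s["camera_matrix"]); M=np.array(s["world_to_cam"])
    if name: cv2.imwrite(f"pics/{name}.png",s["image"])
    def proj(P):
        c=(M[:3,:3]@P.T).T+M[:3,3]; return np.column_stack([K[0,0]*c[:,0]/-c[:,2]+K[0,2],K[1,1]*-c[:,1]/-c[:,2]+K[1,2]])
    rec=[(w(s,d["location"]),d["conf"]) for d in r.tip_of(cam,thing)]
    print("tip",rec)
    t=np.linspace(0,2*np.pi,40,endpoint=False); u=np.column_stack([np.cos(t),np.sin(t)])*0.03
    def hull(p):
        a=p[2]; ax=np.array([np.cos(a),np.sin(a),0]); n=np.array([-ax[1],ax[0],0]); c=np.array([p[0],p[1],zc])
        ring=u[:,:1]*n+u[:,1:]*np.array([0,0,1]); P=np.vstack([c+ring+ax*.032,c+ring-ax*.032])
        return cv2.convexHull(proj(P).astype(np.float32))
    out=[]
    for d in r.trace(cam,thing):
        m=d["region"].astype(np.uint8)
        if m.sum()<30: continue
        ys,xs=np.nonzero(m); pc=proj(np.array([[near[0],near[1],zc]]))[0]
        dist=np.hypot(xs.mean()-pc[0],ys.mean()-pc[1])
        ref=cv2.contourArea(hull([*near,0]))
        print("region",d["conf"],m.sum(),xs.mean(),ys.mean(),"dist",dist,"expected area",ref)
        if dist>ref**.5*0.8: continue
        cs,_=cv2.findContours(m,cv2.RETR_EXTERNAL,cv2.CHAIN_APPROX_NONE); c=max(cs,key=len)[:,0,:].astype(float)
        ok=(c[:,0]>2)&(c[:,0]<509)&(c[:,1]>2)&(c[:,1]<381); c=c[ok]
        best=None
        for a0 in np.radians(np.arange(0,180,20)):
            f=lambda p:[cv2.pointPolygonTest(hull(p),(float(x),float(y)),True) for x,y in c]
            q=least_squares(f,[near[0],near[1],a0],loss="soft_l1",f_scale=1.5,diff_step=1e-4,x_scale=[.01,.01,.2])
            if best is None or q.cost<best.cost: best=q
        print("FIT centre",best.x[:2],"axis deg",np.degrees(best.x[2])%180,"rms px",np.sqrt(np.mean(np.square(f(best.x)))))
        out.append((best.x,hull(best.x)))
        im=s["image"].copy(); cv2.polylines(im,[hull(best.x).astype(np.int32)],True,(0,255,255),1)
        if name: cv2.imwrite(f"pics/{name}.png",im)
    return out
E
python3 - <<'E'
from h import *
tinfit("wrist","tin_left_c",0.052,[0.396,0.311],"w1")
E
```

```text
tip [(array([0.4614, 0.4919, 0.03  ]), 0.86), (array([0.3979, 0.3076, 0.0532]), 0.78), (array([0.343 , 0.4865, 0.0285]), 0.78)]
region 0.82 4344 437.2048802946593 143.7810773480663 dist 178.69701392050357 expected area 3822.763470206759
region 0.57 5242 398.84891262876766 41.43361312476154 dist 187.08635765328467 expected area 3822.763470206759
region 0.55 3406 259.2689371697005 167.94216089254257 dist 1.337694646031693 expected area 3822.763470206759
FIT centre [0.3977 0.3107] axis deg 74.59048416142633 rms px 1.6107476880343352
```

View pics/w1.png

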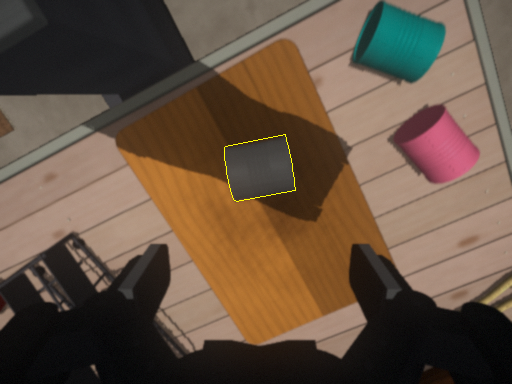

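>>> drive_tool(
  deltas=[
    [[0,0,0.5],[0,0,1],1],
    [[0,0,0.5],[0,0,1],1],
    [[0,0,0.5],[0,0,1],1],
    [[0,0,0.5],[0,0,1],1],
    [[0,0,0.5],[0,0,1],1],
    [[0,0,0.5],[0,0,1],1],
    [[0,0,0.5],[0,0,1],1],
    [[0,0,0.5],[0,0,1],1],
    [[0,0,0.5],[0,0,1],1],
    [[0,0,0.5],[0,0,1],1],
    [[0,0,0.5],[0,0,1],1],
    [[0,0,0.3],[0,0,1],1],
  ],
  force=30,
)

```text
clock: 5.3
tool_pos: [0.3943, 0.3128, 0.1148]
orientation: [[0.146, 0.989, -0.001], [0.989, -0.146, -0.0], [-0.0, -0.001, -1.0]]
contact_force: [-0.3, 0.2, 0.4]
opening: 0.0856
```

>>> drive_tool(
  deltas=[
    [[0,0.1,0.3],[0,0,0.6],1],
    [[0,0,0.3],[0,0,0.6],1],
    [[0,0,0.8],[0,0,0],1],
    [[0,0,0.9],[0,0,0],1],
    [[0,0,0.9],[0,0,0],1],
    [[0,0,0.9],[0,0,0],1],
    [[0,0,0],[0,0,0],1],
  ],
)

```text
clock: 6.18
tool_pos: [0.3958, 0.312, 0.0323]
orientation: [[0.266, 0.964, -0.002], [0.964, -0.266, -0.002], [-0.002, -0.002, -1.0]]
contact_force: [0.2, -0.4, 0.1]
opening: 0.0856
```

Run:
```python
from h import *
s=r.snapshot("wrist"); cv2.imwrite("pics/w2.png",s["image"])
plan([0.3977,0.3107,0.033],-15.4)
```

```text
t 6.225 pos [0.3963 0.3123 0.0331] head -15.404431324432055 open 0.08541097640963748 j [ 0.6674  0.3555 -0.3984  0.8181  0.0001  2.507 ] F [-0.2573 -0.0241 -0.0822]
shift units [-0.0615  0.0874  0.0068]
turn units about tool z -0.000738554072010326 tilt [0.0009 0.0008 1.    ]
shift units after turn [-0.0615  0.0874  0.0068]
```

View pics/w2.png

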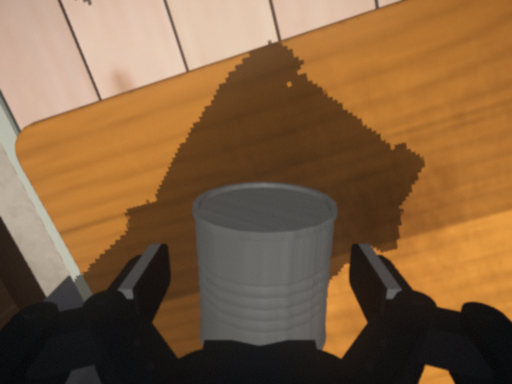

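The fingers straddle the tin squarely, at columns 195–335 between the pads, so I'll close and lift.

>>> drive_tool(
  deltas=[
    [[-0.05,0,0],[0,0,0],0],
    [[0,0,0],[0,0,0],0],
    [[0,0,0],[0,0,0],0],
    [[0,0,0],[0,0,0],0],
    [[0,0,0],[0,0,0],0],
    [[0,0,0],[0,0,0],0],
    [[0,0,-1],[0,0,0],0],
    [[0,0,-1],[0,0,0],0],
    [[0,0,-1],[0,0,0],0],
    [[0,0,-1],[0,0,0],0],
    [[0,0,-1],[0,0,0],0],
    [[0,0,-1],[0,0,0],0],
  ],
  force=40,
)

```text
clock: 7.72
tool_pos: [0.3965, 0.3113, 0.1544]
orientation: [[0.266, 0.964, 0.0], [0.964, -0.266, 0.0], [0.0, 0.0, -1.0]]
contact_force: [0.4, -0.1, -2.7]
opening: 0.0586
```

Run:
```python
from h import *
# several looks at the rack for pose
A=[]
for c in ["scene","side"]:
    s=r.snapshot(c); cv2.imwrite(f"pics/{c}3.png",s["image"])
    for t in ["load","slot1"]:
        print(c,t,[(np.round(w(s,d["location"]),4).tolist(),round(d["conf"],2)) for d in r.tip_of(c,t)])
plan([0.5130,0.0255,0.26],6.8)
```

```text
scene load [([0.5109, 0.0291, 0.1963], 0.71), ([0.47, 0.0186, 0.0712], 0.54)]
scene slot1 [([0.5305, 0.0245, 0.0853], 0.71), ([0.4715, 0.0166, 0.074], 0.7), ([0.4181, 0.0145, 0.0594], 0.68)]
side load [([0.5127, 0.0292, 0.1986], 0.96), ([0.4783, 0.0179, 0.0701], 0.73)]
side slot1 [([0.5301, 0.0279, 0.0833], 0.65), ([0.4122, 0.0122, 0.0556], 0.6), ([0.4783, 0.0176, 0.0751], 0.57)]
t 8.025 pos [0.3961 0.3111 0.1525] head -15.432435024539629 open 0.05884714404671491 j [ 0.6657  0.243  -0.2146  1.1145 -0.      2.5058] F [-0.1256  0.5342 -2.0903]
shift units [-12.214    9.4285  -5.3692]
turn units about tool z -3.705405837423271 tilt [0.001  0.0007 1.    ]
shift units after turn [-14.8699   4.1115  -5.3746]
```

>>> drive_tool(
  deltas=[
    [[-0.8,0.6,-1],[0,0,0],0],
    [[-1,0.8,-1],[0,0,0],0],
    [[-1,0.8,-1],[0,0,0],0],
    [[-1,0.8,-1],[0,0,0],0],
    [[-1,0.8,-1],[0,0,0],0],
    [[-1,0.8,-0.8],[0,0,0],0],
    [[-1,0.8,0],[0,0,0],0],
    [[-1,0.8,0],[0,0,0],0],
    [[-1,0.8,0],[0,0,0],0],
    [[-1,0.8,0],[0,0,0],0],
    [[-1,0.8,0],[0,0,0],0],
    [[-1,0.6,0],[0,0,0],0],
  ],
)

```text
clock: 9.52
tool_pos: [0.5112, 0.0341, 0.2681]
orientation: [[0.266, 0.964, -0.002], [0.964, -0.266, -0.0], [-0.001, -0.002, -1.0]]
contact_force: [-0.2, 0.9, -2.2]
opening: 0.0584
```

>>> drive_tool(
  deltas=[
    [[-0.4,0,0],[0,0,-0.9],0],
    [[0,0,0],[0,0,-0.9],0],
    [[0,0,0],[0,0,-0.9],0],
    [[0,0,0],[0,0,-1],0],
    [[0,0,0],[0,0,0],0],
  ],
)

```text
clock: 10.15
tool_pos: [0.5087, 0.0272, 0.2684]
orientation: [[-0.117, 0.993, -0.002], [0.993, 0.117, -0.0], [0.0, -0.002, -1.0]]
contact_force: [-0.4, 0.3, -2.0]
opening: 0.0588
```

Run:
```python
from h import *
for c in ["wrist","scene","side"]:
    s=r.snapshot(c); cv2.imwrite(f"pics/{c}4.png",s["image"])
    for t in ["load","slot1","tin_left_c"]:
        print(c,t,[(np.round(w(s,d["location"]),4).tolist(),round(d["conf"],2)) for d in r.tip_of(c,t)])
plan([0.5130,0.0260,0.26],6.6)
```

```text
wrist load []
wrist slot1 [([0.5343, 0.0265, 0.0845], 0.94), ([0.472, 0.0169, 0.0688], 0.81), ([0.4133, 0.014, 0.0591], 0.77)]
wrist tin_left_c [([0.7707, 0.1836, -0.0018], 0.3)]
scene load [([0.5123, 0.0278, 0.198], 0.56), ([0.7323, -0.2088, 0.0006], 0.39)]
scene slot1 [([0.4173, 0.0143, 0.0607], 0.95), ([0.53, 0.0216, 0.0841], 0.81), ([0.469, 0.0172, 0.0715], 0.63)]
scene tin_left_c [([0.5071, 0.0256, 0.2847], 0.92), ([0.4644, 0.4946, 0.0286], 0.81), ([0.3475, 0.4907, 0.0279], 0.79)]
side load [([0.5141, 0.0269, 0.1984], 0.97)]
side slot1 [([0.4098, 0.0133, 0.0558], 0.73), ([0.4779, 0.0184, 0.0756], 0.64), ([0.5279, 0.0295, 0.0837], 0.63)]
side tin_left_c [([0.3463, 0.4963, 0.0248], 0.95), ([0.5058, 0.0249, 0.2818], 0.83)]
t 10.75 pos [0.509  0.0272 0.2693] head 6.760973918636875 open 0.0588719508369704 j [ 0.0535  0.2021  0.0357  1.4045 -0.0001  1.5063] F [-0.4355  0.5501 -1.661 ]
shift units [-0.0848  0.1904  0.4659]
turn units about tool z 0.026828986439478324 tilt [0.0001 0.     1.    ]
shift units after turn [-0.0843  0.1907  0.4659]
```

View pics/wrist4.png

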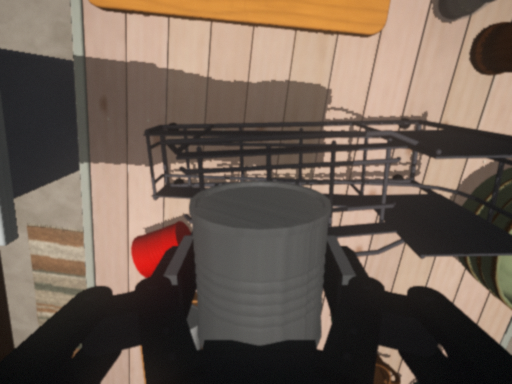

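View pics/scene4.png

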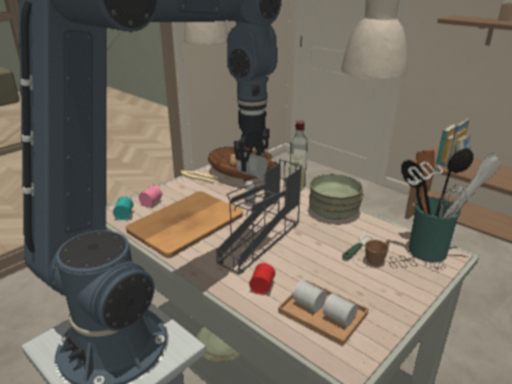

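```bash
cat >> h.py <<'E'
from scipy.optimize import least_squares as LS
RP={"load":(-.035,0),"s1":(-.133,0),"s2":(-.133+.0587,0),"s3":(-.133+.1174,0)}
def rackfit(obs):
    def f(p):
        o=[]
        for k,x,y in obs:
            X=RP[k][0]; o+= [p[0]+X*np.cos(p[2])-x, p[1]+X*np.sin(p[2])-y]
        return np.array(o)
    q=LS(f,[.546,.03,.115],loss="soft_l1",f_scale=.004,x_scale=[.01,.01,.1]); return q.x,f(q.x)
OBS=[("load",.5114,.0251),("load",.5154,.0259),("load",.5109,.0291),("load",.5127,.0292),("load",.5123,.0278),("load",.5141,.0269),
("s1",.4189,.0123),("s1",.4088,.0139),("s1",.4181,.0145),("s1",.4122,.0122),("s1",.4173,.0143),("s1",.4098,.0133),("s1",.4133,.0140),
("s2",.4709,.0181),("s2",.4762,.0181),("s2",.4715,.0166),("s2",.4783,.0176),("s2",.469,.0172),("s2",.4779,.0184),("s2",.472,.0169),
("s3",.5329,.0265),("s3",.5274,.0272),("s3",.5305,.0245),("s3",.5301,.0279),("s3",.53,.0216),("s3",.5279,.0295),("s3",.5343,.0265)]
E
python3 - <<'E'
from h import *
p,f=rackfit(OBS); print(p,np.degrees(p[2]),f.std())
s=r.snapshot("wrist"); K=np.array(s["camera_matrix"]); M=np.array(s["world_to_cam"])
c,sn=np.cos(p[2]),np.sin(p[2]); Rz=np.array([[c,-sn,0],[sn,c,0],[0,0,1]])
def pr(P):
    P=(Rz@np.array(P,float).T).T+[p[0],p[1],0]
    q=(M[:3,:3]@P.T).T+M[:3,3]; return np.column_stack([K[0,0]*q[:,0]/-q[:,2]+K[0,2],K[1,1]*-q[:,1]/-q[:,2]+K[1,2]])
k=3; im=cv2.resize(s["image"],None,fx=k,fy=k,interpolation=cv2.INTER_CUBIC)
zr=lambda x:0.1666-np.tan(np.radians(9))*(x+.035+.0047)
def L(P,col): 
    q=(pr(P)*k+k/2).astype(int); cv2.polylines(im,[q.reshape(-1,1,2)],False,col,1)
for sg in (1,-1):
    for yy,h,col in ((.0355,.02,(0,255,255)),(.0355,0,(0,128,255)),(.05,.03,(255,255,0)),(.021,0,(0,255,0))):
        L([[x,sg*yy,zr(x)+h] for x in (-.095,.082)],col)
    L([[-.17,sg*.0425,0],[.17,sg*.0425,0]],(255,0,255))
cv2.imwrite("pics/ov4.png",im[300:780,400:1200]); cv2.imwrite("pics/ov4b.png",im[300:780,736:1536])
E
```

```text
[0.5467 0.0289 0.1216] 6.969056987766401 0.002718249722566736
```

View pics/ov4.png

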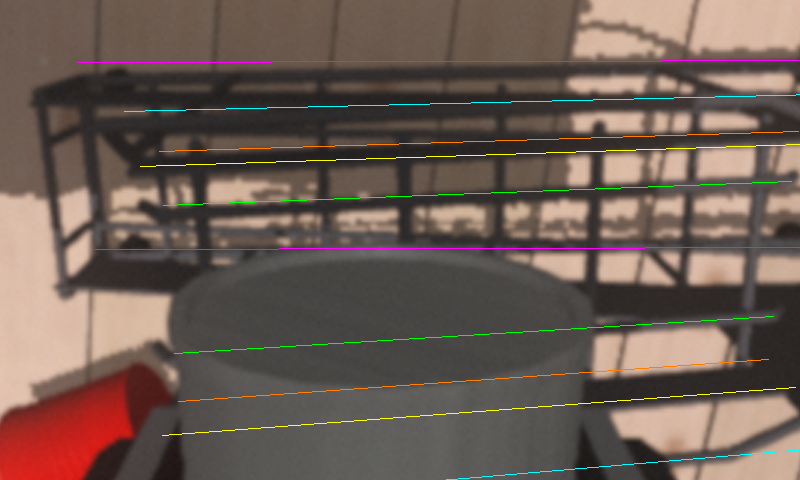

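View pics/ov4b.png

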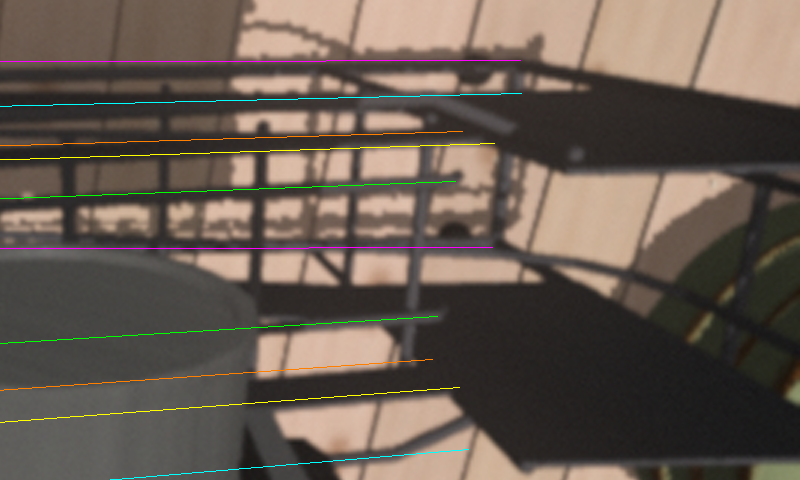

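Run:
```python
from h import *
s=r.snapshot("wrist"); K=np.array(s["camera_matrix"]); M=np.array(s["world_to_cam"]); st=r.read_state(); R=np.array(st["orientation"]); T=np.array(st["tool_pos"])
def pr(P):
    q=(M[:3,:3]@P.T).T+M[:3,3]; return np.column_stack([K[0,0]*q[:,0]/-q[:,2]+K[0,2],K[1,1]*-q[:,1]/-q[:,2]+K[1,2]])
t=np.linspace(0,2*np.pi,72)
def rim(p,e=.032): return pr((R@(np.array([p[0]+e,p[1],p[2]])[:,None]+np.array([0*t,.03*np.cos(t),.03*np.sin(t)]))).T+T)
obs=np.array([190,330.7,182.3,229.3])
f=lambda p:np.array([rim(p)[:,0].min(),rim(p)[:,0].max(),rim(p)[:,1].min(),rim(p)[:,1].max()])-obs
q=LS(f,[0,0,-.019],x_scale=.01); print("tin centre in tool",q.x,"res px",f(q.x))
im=s["image"].copy()
cv2.polylines(im,[rim(q.x).astype(np.int32)],True,(0,255,255),1)
cv2.polylines(im,[rim([0,0,-.019]).astype(np.int32)],True,(0,0,255),1)
cv2.imwrite("pics/ov5.png",cv2.resize(im[150:350,130:400],None,fx=2.9,fy=2.9))
c,sn=np.cos(.1216),np.sin(.1216)
tgt=np.array([.5467-.03*c,.0289-.03*sn,.185])
plan(tgt,6.97)
print(np.array([c,sn])@(T[:2]-[.5467,.0289]), np.array([-sn,c])@(T[:2]-[.5467,.0289]))
```

```text
tin centre in tool [-0.0017 -0.0005 -0.0159] res px [ 0.2555 -0.2581 -0.9377  0.6103]
t 10.85 pos [0.509  0.0272 0.2693] head 6.761653607258097 open 0.05860200112171786 j [ 0.0535  0.202   0.0357  1.4045 -0.0001  1.5063] F [-0.2399 -0.4922 -3.0587]
shift units [-0.1432  0.3823  4.2163]
turn units about tool z -0.03472439879031697 tilt [0.0001 0.     1.    ]
shift units after turn [-0.145   0.3817  4.2163]
-0.03763413999335841 0.0028999371569735657
```

View pics/ov5.png

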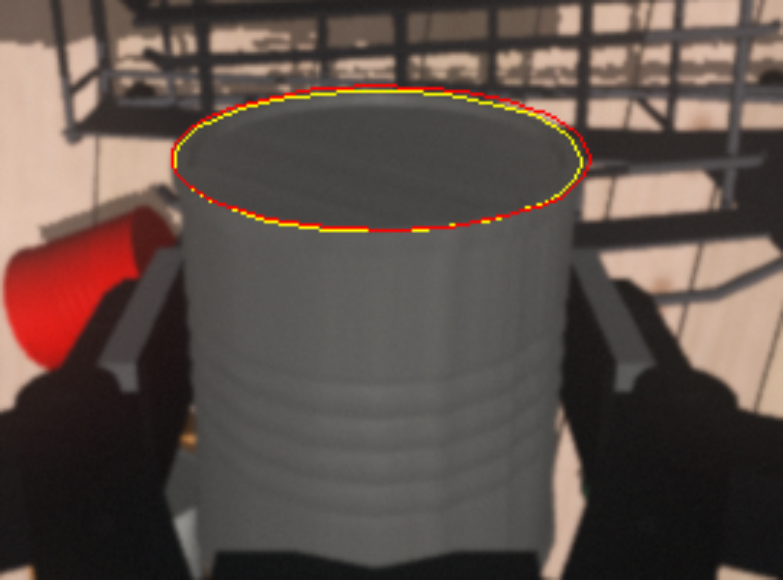

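>>> drive_tool(
  deltas=[
    [[-0.1,0.35,0],[0,0,0],0],
    [[0,0,0.6],[0,0,0],0],
    [[0,0,0.6],[0,0,0],0],
    [[0,0,0.6],[0,0,0],0],
    [[0,0,0.6],[0,0,0],0],
    [[0,0,0.5],[0,0,0],0],
    [[0,0,0.4],[0,0,0],0],
    [[0,0,0.4],[0,0,0],0],
    [[0,0,0.3],[0,0,0],0],
    [[0,0,0],[0,0,0],0],
  ],
)

```text
clock: 12.1
tool_pos: [0.516, 0.026, 0.1889]
orientation: [[-0.118, 0.993, -0.001], [0.993, 0.118, -0.0], [-0.0, -0.001, -1.0]]
contact_force: [-0.3, -0.6, -2.1]
opening: 0.0585
```

Run:
```python
from h import *
for c in ["wrist","side"]:
    s=r.snapshot(c); cv2.imwrite(f"pics/{c}6.png",s["image"])
plan([.5169,.0253,.179],6.97)
```

```text
t 12.2 pos [0.5163 0.0261 0.1895] head 6.765044376997667 open 0.058558904441252474 j [ 0.0505  0.2419 -0.117   1.2117 -0.0001  1.5032] F [ 0.0041  0.2519 -1.8352]
shift units [-0.042   0.0256  0.5248]
turn units about tool z -0.03415927050038903 tilt [ 0.0001 -0.0002  1.    ]
shift units after turn [-0.0421  0.0256  0.5248]
```

View pics/wrist6.png

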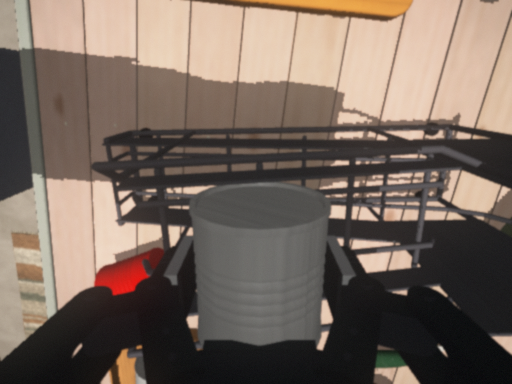

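View pics/side6.png

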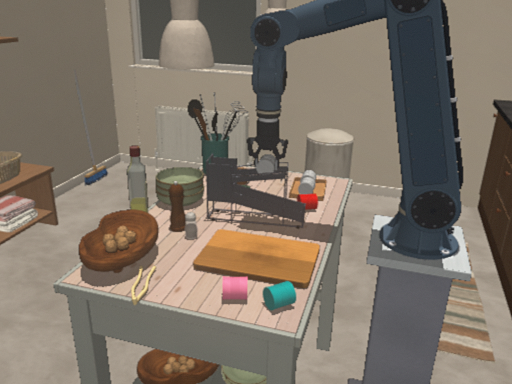

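No side force, and the tin's underside is already below the guide tops. I'll lower it the last few millimetres.

>>> drive_tool(
  deltas=[
    [[0,0,0.15],[0,0,0],0],
    [[0,0,0.15],[0,0,0],0],
    [[0,0,0.1],[0,0,0],0],
    [[0,0,0.05],[0,0,0],0],
    [[0,0,0],[0,0,0],0],
  ],
)

```text
clock: 12.82
tool_pos: [0.5161, 0.0261, 0.1802]
orientation: [[-0.118, 0.993, -0.0], [0.993, 0.118, -0.0], [-0.0, -0.0, -1.0]]
contact_force: [-0.4, 0.1, -2.4]
opening: 0.0588
```

>>> drive_tool(
  deltas=[
    [[0,0,0.1],[0,0,0],0],
    [[0,0,0.05],[0,0,0],0],
    [[0,0,0],[0,0,0],0],
  ],
)

```text
clock: 13.2
tool_pos: [0.5164, 0.0261, 0.1785]
orientation: [[-0.118, 0.993, 0.001], [0.993, 0.118, 0.0], [-0.0, 0.001, -1.0]]
contact_force: [-3.4, 1.1, 9.7]
opening: 0.0588
```

Contact at 12 N, so the tin is on the rails. I'll open, then lift straight up.

>>> drive_tool(
  deltas=[
    [[0,0,0],[0,0,0],1],
    [[0,0,0],[0,0,0],1],
    [[0,0,0],[0,0,0],1],
    [[0,0,-0.5],[0,0,0],1],
    [[0,0,-0.7],[0,0,0],1],
    [[0,0,-1],[0,0,0],1],
    [[0,0,-1],[0,0,0],1],
    [[0,0,-1],[0,0,0],1],
    [[0,0,-0.4],[0,0,0],1],
  ],
)

```text
clock: 14.32
tool_pos: [0.5167, 0.0261, 0.2712]
orientation: [[-0.118, 0.993, 0.002], [0.993, 0.118, 0.0], [-0.0, 0.002, -1.0]]
contact_force: [0.3, 0.2, -0.7]
opening: 0.0851
```

Run:
```python
from h import *
plan([.433-.0,-.30,.25],6.97)
s=r.snapshot("scene"); cv2.imwrite("pics/scene7.png",s["image"])
print([(np.round(w(s,d["location"]),4).tolist(),round(d["conf"],2)) for d in r.tip_of("scene","tin_left_c")])
```

```text
t 14.325 pos [0.5167 0.0261 0.2712] head 6.773330860366258 open 0.08508566699951942 j [ 0.0505  0.2132  0.055   1.4103 -0.0001  1.5031] F [ 0.341   0.2369 -0.6657]
shift units [-15.698   -6.0818   1.0512]
turn units about tool z -0.032778189938956835 tilt [ 0.0002 -0.0024  1.    ]
shift units after turn [-15.6773  -6.1331   1.0619]
[([0.4646, 0.498, 0.0321], 0.78), ([0.4367, -0.3418, 0.0319], 0.74), ([0.6723, 0.0464, 0.1271], 0.71), ([0.3491, 0.4873, 0.0301], 0.71), ([0.4234, -0.2555, 0.0319], 0.71)]
```

View pics/scene7.png

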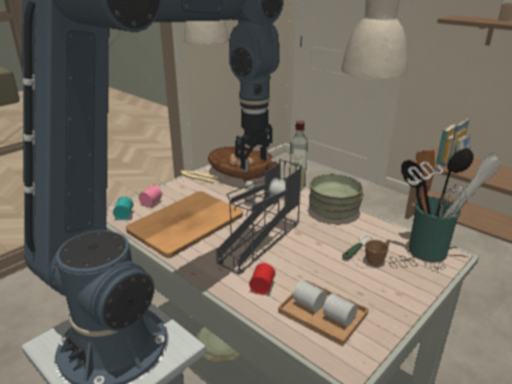

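>>> drive_tool(
  deltas=[
    [[-1,-0.3,0],[0,0,0],1],
    [[-1,-0.4,0],[0,0,0],1],
    [[-1,-0.4,0],[0,0,0],1],
    [[-1,-0.4,0],[0,0,0],1],
    [[-1,-0.4,0],[0,0,0],1],
    [[-1,-0.4,0],[0,0,0],1],
    [[-1,-0.4,0],[0,0,0],1],
    [[-1,-0.4,0],[0,0,0],1],
    [[-1,-0.4,0],[0,0,0],1],
    [[-1,-0.4,0],[0,0,0],1],
    [[-1,-0.4,0],[0,0,0],1],
    [[-1,-0.4,0],[0,0,0],1],
  ],
)

```text
clock: 15.92
tool_pos: [0.4506, -0.2239, 0.2686]
orientation: [[-0.118, 0.993, -0.001], [0.993, 0.118, 0.0], [0.001, -0.001, -1.0]]
contact_force: [0.0, 1.1, -0.1]
opening: 0.0858
```

>>> drive_tool(
  deltas=[
    [[-1,-0.4,0.5],[0,0,0],1],
    [[-1,-0.4,0.5],[0,0,0],1],
    [[-1,-0.4,0.5],[0,0,0],1],
    [[-0.7,-0.3,0.5],[0,0,0],1],
    [[0,0,0],[0,0,0],1],
  ],
)

```text
clock: 16.55
tool_pos: [0.4293, -0.3006, 0.2282]
orientation: [[-0.117, 0.993, -0.002], [0.993, 0.117, 0.001], [0.001, -0.002, -1.0]]
contact_force: [-0.3, 0.8, 0.6]
opening: 0.0854
```

Run:
```python
from h import *
o=tinfit("wrist","tin_new1_c",0.033,[0.422,-0.2555],"w8a")
o=tinfit("wrist","tin_new1_c",0.033,[0.436,-0.341],"w8b")
s=r.snapshot("side"); cv2.imwrite("pics/side8.png",s["image"])
print([(np.round(w(s,d["location"]),4).tolist(),round(d["conf"],2)) for d in r.tip_of("side","tin_left_c")])
s=r.snapshot("scene"); cv2.imwrite("pics/scene8.png",s["image"])
print([(np.round(w(s,d["location"]),4).tolist(),round(d["conf"],2)) for d in r.tip_of("scene","tin_left_c")])
plan([.422,-.256,.014],9.5)
```

```text
tip [(array([ 0.4342, -0.3424,  0.0344]), 0.56)]
region 0.83 3292 260.29222357229645 199.76215066828675 dist 79.02734848862745 expected area 3682.4439961962053
tip [(array([ 0.4335, -0.3445,  0.0338]), 0.88)]
region 0.93 3226 258.97520148791074 199.68412895226285 dist 3.3314068578619955 expected area 3046.1516154299024
FIT centre [ 0.4345 -0.3435] axis deg 93.44039784072449 rms px 1.319391629766171
[([0.4598, 0.4984, 0.0264], 0.94), ([0.3465, 0.4969, 0.0269], 0.62), ([0.412, 0.0058, 0.054], 0.53)]
[([0.4134, 0.0097, 0.059], 0.81), ([0.4644, 0.4982, 0.0323], 0.8)]
t 17.05 pos [ 0.4303 -0.3001  0.2296] head 6.795337866561914 open 0.08535766418212146 j [-0.6091  0.2378 -0.0185  1.3141 -0.      0.8431] F [ 0.6366 -0.1866 -0.0282]
shift units [ 2.2431 -0.1524 10.777 ]
turn units about tool z -0.4507770222396819 tilt [ 0.0003 -0.0003  1.    ]
shift units after turn [ 2.2444 -0.0434 10.7777]
```

View pics/w8a.png

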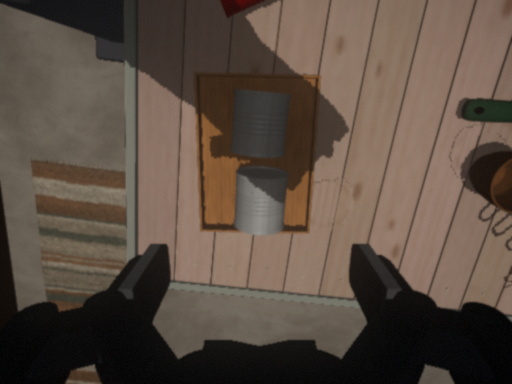

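View pics/w8b.png

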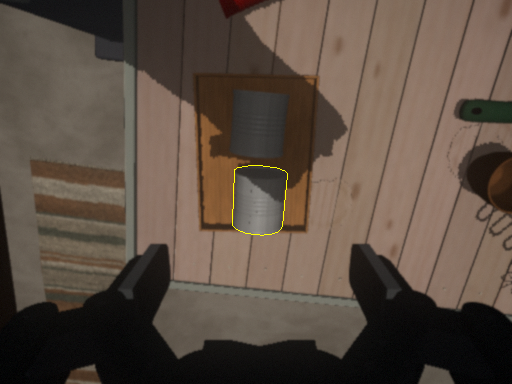

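View pics/scene8.png

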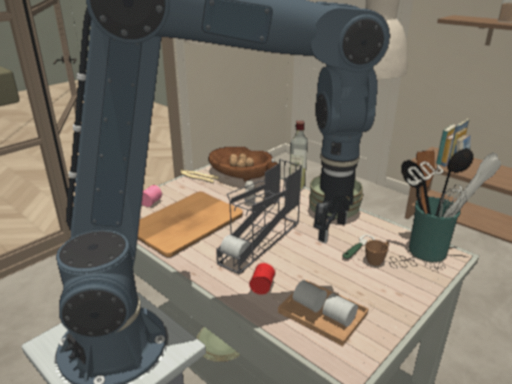

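The leftover tin rests at the outlet: about (0.413, 0.008, 0.057) against slot1 at (0.415, 0.013, 0.060). The wrist view shows the tray tins at about (260,124) and (260,200). The outer one has a good fit, so I'll take it first.

>>> drive_tool(
  deltas=[
    [[0,0,0.5],[0,0,0.57],0.92],
    [[-0.7,0.1,0.9],[0,0,0],0.92],
    [[-0.7,0,0.9],[0,0,0],0.92],
    [[-0.7,0,0.9],[0,0,0],0.92],
    [[0,0,0.9],[0,0,0],0.92],
    [[0,0,0.9],[0,0,0],0.92],
    [[0,0,0.9],[0,0,0],0.92],
    [[0,0,0],[0,0,0],0.92],
  ],
)

```text
clock: 18.05
tool_pos: [0.4335, -0.3422, 0.1093]
orientation: [[-0.058, 0.998, -0.003], [0.998, 0.058, 0.002], [0.002, -0.003, -1.0]]
contact_force: [0.4, 0.3, 0.8]
opening: 0.0785
```

Run:
```python
from h import *
tinfit("wrist","tin_new1_c",0.033,[0.4345,-0.3435],"w9")
plan([.4345,-.3435,.015],3.4)
```

```text
tip [(array([ 0.4336, -0.345 ,  0.0354]), 0.76)]
region 0.75 8052 261.3189269746647 200.9412568306011 dist 2.207788612057682 expected area 7637.5252690894995
FIT centre [ 0.434 -0.343] axis deg 92.82047772241137 rms px 1.1783231929230422
t 18.2 pos [ 0.4347 -0.3427  0.1116] head 3.3384168353190207 open 0.07835516858456812 j [-0.6676  0.3516 -0.1687  1.05   -0.0001  0.8449] F [-0.1082 -0.1501 -0.2313]
shift units [-0.0352 -0.0115  4.8297]
turn units about tool z -0.010263860780163725 tilt [ 0.0004 -0.0002  1.    ]
shift units after turn [-0.037  -0.0104  4.8297]
```

View pics/w9.png

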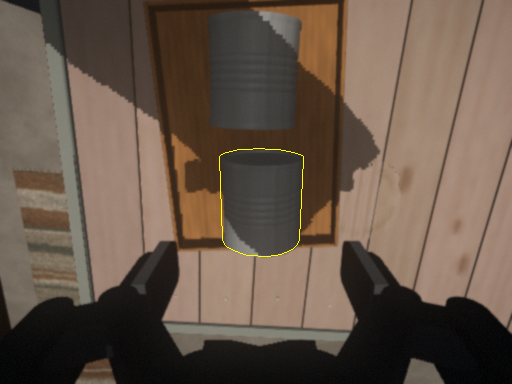

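>>> drive_tool(
  deltas=[
    [[0,0,0.9],[0,0,0],0.92],
    [[0,0,0.9],[0,0,0],0.92],
    [[0,0,0.9],[0,0,0],0.92],
    [[0,0,0.9],[0,0,0],0.92],
    [[0,0,0.8],[0,0,0],0.92],
    [[0,0,0.35],[0,0,0],0.92],
    [[0,0,0],[0,0,0],0.92],
  ],
  force=40,
)

```text
clock: 19.08
tool_pos: [0.4346, -0.3423, 0.0166]
orientation: [[-0.058, 0.998, 0.0], [0.998, 0.058, -0.0], [-0.0, 0.0, -1.0]]
contact_force: [-0.0, -0.1, 0.5]
opening: 0.0784
```

>>> drive_tool(
  deltas=[
    [[0,0,0],[0,0,0],0],
    [[0,0,0],[0,0,0],0],
    [[0,0,0],[0,0,0],0],
    [[0,0,0],[0,0,0],0],
    [[0,0,0],[0,0,0],0],
    [[0,0,-1],[0,0,0],0],
    [[0,0,-1],[0,0,0],0],
    [[0,0,-1],[0,0,0],0],
    [[0,0,-1],[0,0,0],0],
    [[0,0,-1],[0,0,0],0],
    [[0,0,-1],[0,0,0],0],
    [[0,0,-1],[0,0,0],0],
  ],
)

```text
clock: 20.58
tool_pos: [0.4343, -0.3421, 0.1571]
orientation: [[-0.058, 0.998, -0.0], [0.998, 0.058, -0.0], [-0.0, -0.0, -1.0]]
contact_force: [-0.4, -0.5, -2.4]
opening: 0.0587
```

Run:
```python
from h import *
plan([.5164,.0253,.265],6.97)
```

```text
t 20.575 pos [ 0.4343 -0.3421  0.1571] head 3.349891260593936 open 0.05873072804494702 j [-0.667   0.3196 -0.0925  1.1587 -0.0001  0.8453] F [-0.434  -0.4732 -2.4424]
shift units [18.0966  5.1689 -5.3956]
turn units about tool z -0.6033514565676773 tilt [0.0001 0.0001 1.    ]
shift units after turn [17.7345  6.3019 -5.3936]
```

>>> drive_tool(
  deltas=[
    [[0.8,0.2,-1],[0,0,0],0],
    [[1,0.3,-1],[0,0,0],0],
    [[1,0.3,-1],[0,0,0],0],
    [[1,0.3,-1],[0,0,0],0],
    [[1,0.3,-1],[0,0,0],0],
    [[1,0.3,-0.6],[0,0,0],0],
    [[1,0.3,0],[0,0,0],0],
    [[1,0.3,0],[0,0,0],0],
    [[1,0.3,0],[0,0,0],0],
    [[1,0.3,0],[0,0,0],0],
    [[1,0.3,0],[0,0,0],0],
    [[1,0.3,0],[0,0,0],0],
  ],
)

```text
clock: 22.08
tool_pos: [0.4905, -0.1018, 0.2684]
orientation: [[-0.058, 0.998, -0.0], [0.998, 0.058, -0.0], [-0.0, -0.0, -1.0]]
contact_force: [-0.4, -0.1, -2.9]
opening: 0.0586
```

>>> drive_tool(
  deltas=[
    [[1,0.3,0],[0,0,0],0],
    [[1,0.3,0],[0,0,0],0],
    [[1,0.3,0],[0,0,0],0],
    [[1,0.3,0],[0,0,0],0],
    [[1,0.3,0],[0,0,0],0],
    [[0.3,0.1,0],[0,0,-0.6],0],
    [[0,0,0],[0,0,0],0],
  ],
)

```text
clock: 22.95
tool_pos: [0.5162, 0.0056, 0.2683]
orientation: [[-0.122, 0.993, -0.0], [0.993, 0.122, -0.0], [-0.0, -0.0, -1.0]]
contact_force: [0.1, -0.6, -3.2]
opening: 0.0586
```

```bash
cat >> h.py <<'E'
def heldview(name,p=(.5467,.0289,.1216)):
    s=r.snapshot("wrist"); K=np.array(s["camera_matrix"]); M=np.array(s["world_to_cam"]); st=r.read_state(); R=np.array(st["orientation"]); T=np.array(st["tool_pos"])
    c,sn=np.cos(p[2]),np.sin(p[2]); Rz=np.array([[c,-sn,0],[sn,c,0],[0,0,1]])
    def pj(P):
        q=(M[:3,:3]@P.T).T+M[:3,3]; return np.column_stack([K[0,0]*q[:,0]/-q[:,2]+K[0,2],K[1,1]*-q[:,1]/-q[:,2]+K[1,2]])
    k=2.8; x0,y0=125,90; im=cv2.resize(s["image"][y0:y0+210,x0:x0+285],None,fx=k,fy=k,interpolation=cv2.INTER_CUBIC)
    def L(px,col): cv2.polylines(im,[np.round((px-[x0,y0]+.5)*k).astype(np.int32)],False,col,1)
    zr=lambda x:0.1666-np.tan(np.radians(9))*(x+.035+.0047)
    for sg in (1,-1):
        for yy,h,col in ((.0355,.02,(0,255,255)),(.021,0,(0,255,0))):
            L(pj((Rz@np.array([[x,sg*yy,zr(x)+h] for x in (-.095,.082)]).T).T+[p[0],p[1],0]),col)
    t=np.linspace(0,2*np.pi,72)
    for dx,col in ((0,(0,0,255)),(.003,(255,0,255)),(-.003,(255,255,0))):
        L(pj((R@(np.array([dx+.032,0,-.0175])[:,None]+np.array([0*t,.03*np.cos(t),.03*np.sin(t)]))).T+T),col)
    cv2.imwrite(f"pics/{name}.png",im)
    d=T[:2]-np.array(p[:2]); print("tool in rack x,y",c*d[0]+sn*d[1],-sn*d[0]+c*d[1])
E
python3 - <<'E'
from h import *
heldview("w10"); plan([.5169,.0253,.1785],6.97)
E
```

```text
tool in rack x,y -0.03317824166255998 -0.019774384753985286
t 23.0 pos [0.5162 0.0052 0.2683] head 6.905075559222099 open 0.05875159917898656 j [ 0.0103  0.2137  0.0483  1.4057 -0.0002  1.4606] F [-0.2884 -0.6067 -2.6058]
shift units [0.9918 0.1583 4.4898]
turn units about tool z -0.010820740129650138 tilt [0.0002 0.0003 1.    ]
shift units after turn [0.9908 0.1581 4.49  ]
```

View pics/w10.png

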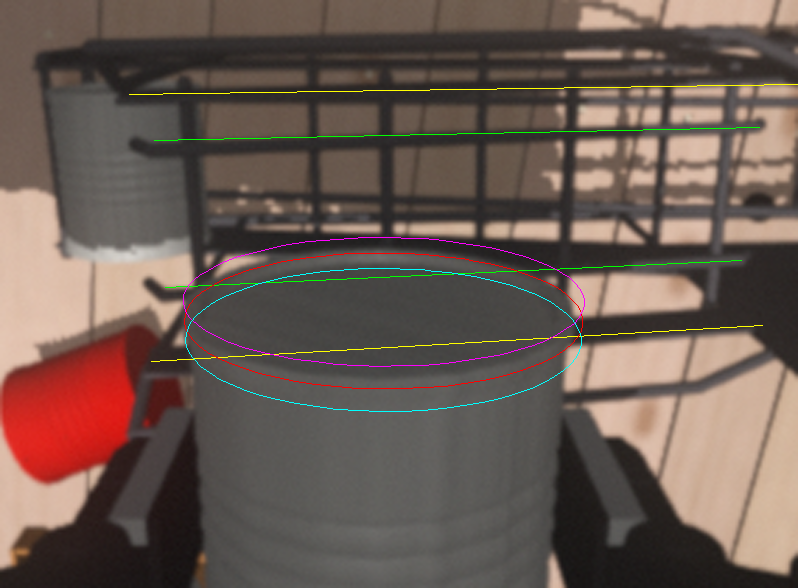

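The view shows the leftover tin square at the outlet (around (260,150) at full scale) and the held tin centred in the fingers. I'll shift over the lane and lower.

>>> drive_tool(
  deltas=[
    [[0.6,0.1,0],[0,0,-0.04],0],
    [[0.37,0.05,0.3],[0,0,0],0],
    [[0,0,0.6],[0,0,0],0],
    [[0,0,0.6],[0,0,0],0],
    [[0,0,0.6],[0,0,0],0],
    [[0,0,0.6],[0,0,0],0],
    [[0,0,0.5],[0,0,0],0],
    [[0,0,0.4],[0,0,0],0],
    [[0,0,0.3],[0,0,0],0],
    [[0,0,0],[0,0,0],0],
  ],
)

```text
clock: 24.25
tool_pos: [0.5168, 0.0248, 0.19]
orientation: [[-0.125, 0.992, -0.001], [0.992, 0.125, -0.0], [-0.0, -0.001, -1.0]]
contact_force: [0.0, -0.3, -2.5]
opening: 0.0587
```

Run:
```python
from h import *
heldview("w11"); plan([.5169,.0253,.1785],6.97)
```

```text
tool in rack x,y -0.02998160917122839 -0.00043331903480868994
t 24.3 pos [0.517  0.0248 0.1904] head 7.190186265752886 open 0.05868748671510412 j [ 0.048   0.2427 -0.1136  1.2145 -0.0001  1.4934] F [-0.3565  0.4129 -2.8097]
shift units [ 0.0238 -0.0017  0.593 ]
turn units about tool z 0.03669771095881439 tilt [ 0.0001 -0.      1.    ]
shift units after turn [ 0.0237 -0.0018  0.593 ]
```

View pics/w11.png

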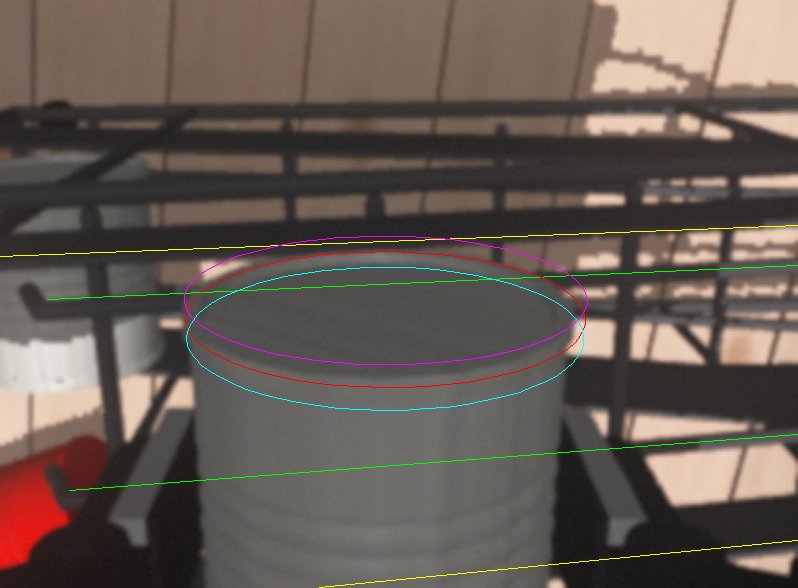

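No contact so far and the fit looks good; I'll go on down to the rails.

>>> drive_tool(
  deltas=[
    [[0,0,0.2],[0,0,0],0],
    [[0,0,0.15],[0,0,0],0],
    [[0,0,0.1],[0,0,0],0],
    [[0,0,0.08],[0,0,0],0],
    [[0,0,0],[0,0,0],0],
  ],
)

```text
clock: 24.92
tool_pos: [0.517, 0.0249, 0.1807]
orientation: [[-0.125, 0.992, 0.001], [0.992, 0.125, -0.0], [-0.0, 0.001, -1.0]]
contact_force: [-3.5, 0.1, 6.9]
opening: 0.0588
```

Contact at about 9.5 N. I'll release and lift.

>>> drive_tool(
  deltas=[
    [[0,0,0],[0,0,0],1],
    [[0,0,0],[0,0,0],1],
    [[0,0,0],[0,0,0],1],
    [[0,0,-0.5],[0,0,0],1],
    [[0,0,-0.7],[0,0,0],1],
    [[0,0,-1],[0,0,0],1],
    [[0,0,-1],[0,0,0],1],
    [[0,0,-1],[0,0,0],1],
    [[0,0,-0.4],[0,0,0],1],
  ],
)

```text
clock: 26.05
tool_pos: [0.5175, 0.0248, 0.2736]
orientation: [[-0.125, 0.992, 0.002], [0.992, 0.125, 0.0], [-0.0, 0.002, -1.0]]
contact_force: [0.7, -0.1, -0.8]
opening: 0.0859
```

>>> drive_tool(
  deltas=[
    [[-1,-0.3,0],[0,0,0],1],
    [[-1,-0.4,0],[0,0,0],1],
    [[-1,-0.4,0],[0,0,0],1],
    [[-1,-0.4,0],[0,0,0],1],
    [[-1,-0.4,0],[0,0,0],1],
    [[-1,-0.4,0],[0,0,0],1],
    [[-1,-0.4,0],[0,0,0],1],
    [[-1,-0.4,0],[0,0,0],1],
    [[-1,-0.4,0],[0,0,0],1],
    [[-1,-0.4,0],[0,0,0],1],
    [[-1,-0.4,0],[0,0,0],1],
    [[-1,-0.4,0],[0,0,0],1],
  ],
)

```text
clock: 27.55
tool_pos: [0.4534, -0.2257, 0.2718]
orientation: [[-0.125, 0.992, -0.0], [0.992, 0.125, -0.0], [0.0, -0.0, -1.0]]
contact_force: [-0.5, -0.1, 0.2]
opening: 0.0857
```

Run:
```python
from h import *
plan([.4235,-.256,.13],6.97)
s=r.snapshot("scene"); cv2.imwrite("pics/scene12.png",s["image"])
print([(np.round(w(s,d["location"]),4).tolist(),round(d["conf"],2)) for d in r.tip_of("scene","tin_left_c")])
s=r.snapshot("wrist"); cv2.imwrite("pics/wrist12.png",s["image"])
```

```text
t 27.55 pos [ 0.4534 -0.2257  0.2718] head 7.1875838456208 open 0.08571533617984045 j [-0.4618  0.196   0.0342  1.4092 -0.0001  0.9836] F [-0.5392 -0.0971  0.2461]
shift units [-1.317  -1.6711  7.0889]
turn units about tool z 0.03626397427013236 tilt [-0.      0.0002  1.    ]
shift units after turn [-1.3233 -1.6677  7.0885]
[([0.4113, 0.0052, 0.0581], 0.98), ([0.4626, 0.4961, 0.0331], 0.61), ([0.462, 0.2915, -0.0017], 0.57)]
```

View pics/scene12.png

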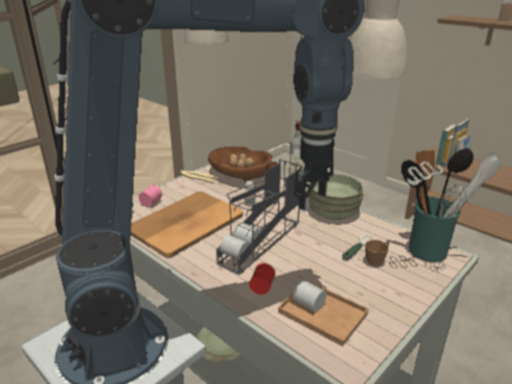

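Both tins are in line at the front of the lower ramp, at about (228,247) and (243,233). On to the last one.

>>> drive_tool(
  deltas=[
    [[-0.6,-0.8,0.6],[0,0,0],0.92],
    [[-0.7,-0.85,0.8],[0,0,0],0.92],
    [[0,0,0.9],[0,0,0],0.92],
    [[0,0,0.9],[0,0,0],0.92],
    [[0,0,0.9],[0,0,0],0.92],
    [[0,0,0.9],[0,0,0],0.92],
    [[0,0,0.9],[0,0,0],0.92],
    [[0,0,0],[0,0,0],0.92],
  ],
)

```text
clock: 28.7
tool_pos: [0.4237, -0.2539, 0.1528]
orientation: [[-0.126, 0.992, -0.002], [0.992, 0.126, 0.001], [0.002, -0.002, -1.0]]
contact_force: [0.7, 0.6, 0.0]
opening: 0.0784
```

Run:
```python
from h import *
o=tinfit("wrist","tin_new1_c",0.033,[0.423,-0.256],"w13")
if o: plan([*o[0][0][:2],.015],np.degrees(o[0][0][2])-90)
else: plan([.423,-.256,.015],5)
```

```text
tip []
t 28.85 pos [ 0.4247 -0.2548  0.1545] head 7.21267419998907 open 0.07889337207428929 j [-0.5404  0.2264 -0.2316  1.1119 -0.      0.9045] F [ 0.263  -0.241   0.6501]
shift units [-0.0423 -0.0981  6.9762]
turn units about tool z 0.36877903333151113 tilt [ 0.0006 -0.0007  1.    ]
shift units after turn [-0.0499 -0.0913  6.9762]
```

View pics/w13.png

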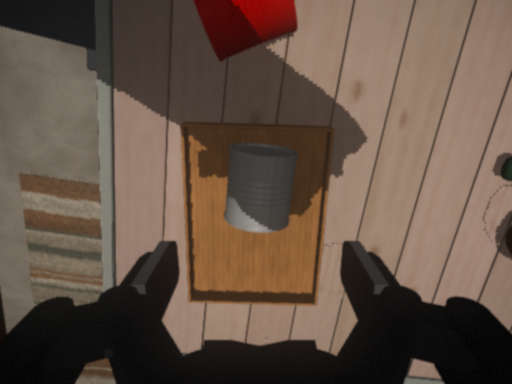

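The network found nothing in this picture, so I'll segment the grey tin from the brown tray by saturation and fit that.

Run:
```python
from h import *
import h
class RR:
    def __getattr__(s,k): return getattr(r0,k)
    def tip_of(s,*a): return []
    def trace(s,*a):
        im=cv2.imread("pics/w13.png"); hsv=cv2.cvtColor(im,cv2.COLOR_BGR2HSV)
        m=((hsv[...,1]<70)).astype(np.uint8); roi=np.zeros_like(m); roi[135:245,210:312]=1; m&=roi
        m=cv2.morphologyEx(m,cv2.MORPH_OPEN,np.ones((3,3),np.uint8)); m=cv2.morphologyEx(m,cv2.MORPH_CLOSE,np.ones((5,5),np.uint8))
        n,l,stt,_=cv2.connectedComponentsWithStats(m); k=1+np.argmax(stt[1:,4]); print(stt[k])
        return [{"conf":1,"region":l==k}]
r0=r; h.r=RR()
o=h.tinfit("wrist","x",0.033,[0.423,-0.256],"w14")
h.r=r0
o=o and plan([*o[0][0][:2],.015],np.degrees(o[0][0][2])-90)
o=tinfit("wrist","tin_new1_c",0.033,[0.423,-0.256],"w15")
```

```text
tip []
[ 225  143   73   90 5439]
region 1 5439 259.41717227431513 186.31439602868176 dist 5.2473753468445254 expected area 5318.899251390714
FIT centre [ 0.4248 -0.2589] axis deg 91.49324110043533 rms px 1.5088968864657581
t 28.9 pos [ 0.4248 -0.255   0.1546] head 7.20443275714775 open 0.07840536467209949 j [-0.5406  0.2263 -0.2316  1.1117 -0.0001  0.9044] F [-0.6558 -0.0691 -0.2728]
shift units [-0.19   -0.0303  6.9793]
turn units about tool z 0.9518652761187383 tilt [ 0.0008 -0.0009  1.    ]
shift units after turn [-0.1969 -0.0042  6.9791]
tip []
region 0.41 216 507.8425925925926 237.41203703703704 dist 256.17042048269263 expected area 5318.170184879797
```

View pics/w14.png

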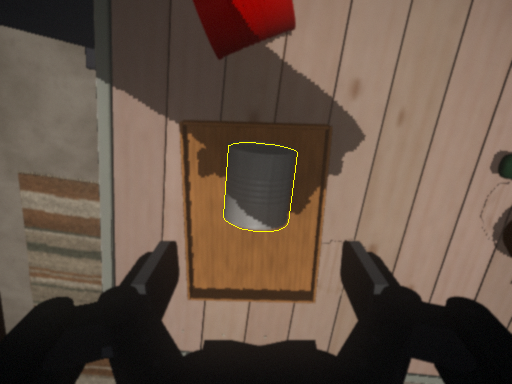

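>>> drive_tool(
  deltas=[
    [[0,0,0.5],[0,0,0.85],0.92],
    [[-0.18,0,0.8],[0,0,0],0.92],
    [[0,0,0.9],[0,0,0],0.92],
    [[0,0,0],[0,0,0],0.92],
  ],
)

```text
clock: 29.55
tool_pos: [0.4237, -0.2582, 0.1091]
orientation: [[-0.036, 0.999, -0.002], [0.999, 0.036, 0.001], [0.001, -0.002, -1.0]]
contact_force: [-0.6, 0.9, 0.8]
opening: 0.0787
```

Run:
```python
from h import *
o=tinfit("wrist","tin_new1_c",0.033,[0.4248,-0.258],"w16")
if not o:
    cv2.imwrite("pics/w16.png",r.snapshot("wrist")["image"])
plan([.4248,-.2585,.0155],2.1)
```

```text
tip []
t 29.75 pos [ 0.4249 -0.2589  0.1106] head 2.0899018982217243 open 0.07860425643232283 j [-0.5472  0.2637 -0.3028  1.003  -0.0001  0.9872] F [-0.1288  0.2596  0.1289]
shift units [ 0.022  -0.0071  4.7553]
turn units about tool z -0.001683016963047142 tilt [ 0.0008 -0.0011  1.    ]
shift units after turn [ 0.0181 -0.0021  4.7554]
```

View pics/w16.png

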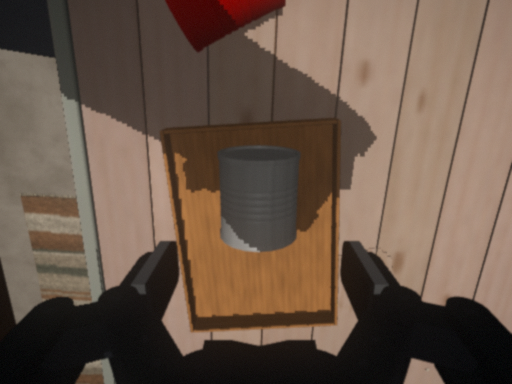

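>>> drive_tool(
  deltas=[
    [[0.1,0,0.9],[0,0,0],0.92],
    [[0,0,0.9],[0,0,0],0.92],
    [[0,0,0.9],[0,0,0],0.92],
    [[0,0,0.9],[0,0,0],0.92],
    [[0,0,0.8],[0,0,0],0.92],
    [[0,0,0.35],[0,0,0],0.92],
    [[0,0,0],[0,0,0],0.92],
  ],
  force=40,
)

```text
clock: 30.62
tool_pos: [0.4244, -0.2566, 0.0149]
orientation: [[-0.036, 0.999, -0.0], [0.999, 0.036, -0.0], [-0.0, -0.0, -1.0]]
contact_force: [0.2, 0.5, 0.3]
opening: 0.0785
```

>>> drive_tool(
  deltas=[
    [[0,0,0],[0,0,0],0],
    [[0,0,0],[0,0,0],0],
    [[0,0,0],[0,0,0],0],
    [[0,0,0],[0,0,0],0],
    [[0,0,0],[0,0,0],0],
    [[0,0,-1],[0,0,0],0],
    [[0,0,-1],[0,0,0],0],
    [[0,0,-1],[0,0,0],0],
    [[0,0,-1],[0,0,0],0],
    [[0,0,-1],[0,0,0],0],
    [[0,0,-1],[0,0,0],0],
    [[0,0,-1],[0,0,0],0],
  ],
)

```text
clock: 32.12
tool_pos: [0.4241, -0.2565, 0.1555]
orientation: [[-0.036, 0.999, -0.0], [0.999, 0.036, -0.0], [-0.0, -0.0, -1.0]]
contact_force: [0.3, 0.3, -2.3]
opening: 0.059
```

Run:
```python
from h import *
plan([.5169,.0053,.27],7.2)
```

```text
t 32.125 pos [ 0.4241 -0.2565  0.1555] head 2.090616536376816 open 0.05899780996228375 j [-0.5438  0.2269 -0.2282  1.1157 -0.0001  0.9905] F [ 0.3045  0.2794 -2.3357]
shift units [12.9101  5.1129 -5.7245]
turn units about tool z -0.8515639106038648 tilt [0.0001 0.0001 1.    ]
shift units after turn [12.4041  6.2427 -5.7227]
```

>>> drive_tool(
  deltas=[
    [[0.9,0.4,-1],[0,0,0],0],
    [[1,0.4,-1],[0,0,0],0],
    [[1,0.4,-1],[0,0,0],0],
    [[1,0.4,-1],[0,0,0],0],
    [[1,0.4,-1],[0,0,0],0],
    [[1,0.4,-0.7],[0,0,0],0],
    [[1,0.4,0],[0,0,0],0],
    [[1,0.4,0],[0,0,0],0],
    [[1,0.4,0],[0,0,0],0],
    [[1,0.4,0],[0,0,0],0],
    [[1,0.4,0],[0,0,0],0],
    [[1,0.4,0],[0,0,0],0],
  ],
)

```text
clock: 33.62
tool_pos: [0.5115, -0.0145, 0.2688]
orientation: [[-0.036, 0.999, -0.0], [0.999, 0.036, -0.0], [-0.0, -0.0, -1.0]]
contact_force: [-0.0, 0.1, -1.7]
opening: 0.0584
```

>>> drive_tool(
  deltas=[
    [[1,0.3,0],[0,0,0],0],
    [[0,0,0],[0,0,-0.85],0],
    [[0,0,0],[0,0,0],0],
  ],
)

```text
clock: 34.0
tool_pos: [0.5166, 0.0052, 0.2687]
orientation: [[-0.125, 0.992, -0.0], [0.992, 0.125, -0.0], [-0.0, -0.0, -1.0]]
contact_force: [-0.1, -0.3, -1.9]
opening: 0.0589
```

Run:
```python
from h import *
heldview("w17"); plan([.5171,.0248,.1807],7.2)
for c in ["scene","side"]:
    s=r.snapshot(c); cv2.imwrite(f"pics/{c}17.png",s["image"])
    print([(np.round(w(s,d["location"]),4).tolist(),round(d["conf"],2)) for d in r.tip_of(c,"tin_left_c")])
```

```text
tool in rack x,y -0.032724184381132636 -0.020070859718342753
t 34.05 pos [0.5167 0.005  0.2687] head 7.098788050443169 open 0.05888140892209334 j [ 0.0098  0.2145  0.0504  1.4069 -0.0002  1.4567] F [-1.0967 -0.4004 -2.843 ]
shift units [0.9799 0.1456 4.4014]
turn units about tool z -0.016868658259471186 tilt [0.0001 0.0002 1.    ]
shift units after turn [0.979  0.1463 4.4015]
[([0.414, 0.0058, 0.0593], 0.87), ([0.3472, 0.4891, 0.0309], 0.79), ([0.4632, 0.4949, 0.0306], 0.74)]
[([0.4604, 0.498, 0.0282], 0.82), ([0.4122, 0.0072, 0.0553], 0.76), ([0.3468, 0.4932, 0.0283], 0.68), ([0.5259, 0.0316, 0.0845], 0.35)]
```

View pics/w17.png

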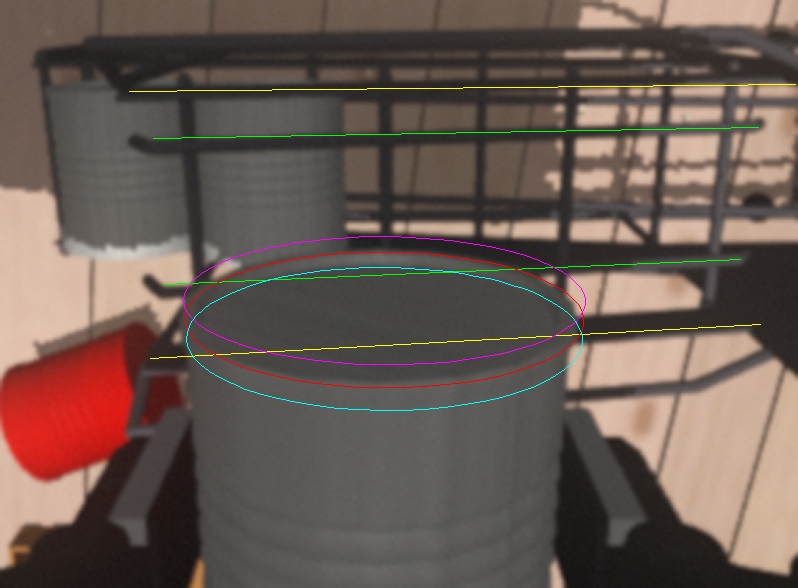

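Run:
```python
import cv2
im=cv2.imread("pics/scene17.png")[150:290,190:350]; cv2.imwrite("pics/s17c.png",cv2.resize(im,None,fx=4,fy=4,interpolation=cv2.INTER_CUBIC))
```

```text
(no output)
```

View pics/s17c.png

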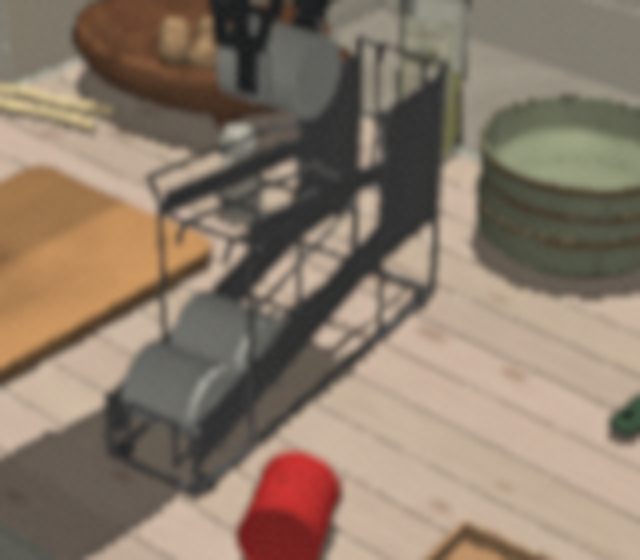

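Both loaded tins touch and lie square across the lane. The held tin sits in the fingers just as the last one did, so I'll use the same move.

>>> drive_tool(
  deltas=[
    [[0.6,0.1,0],[0,0,0],0],
    [[0.37,0.05,0.3],[0,0,0],0],
    [[0,0,0.6],[0,0,0],0],
    [[0,0,0.6],[0,0,0],0],
    [[0,0,0.6],[0,0,0],0],
    [[0,0,0.6],[0,0,0],0],
    [[0,0,0.5],[0,0,0],0],
    [[0,0,0.4],[0,0,0],0],
    [[0,0,0.3],[0,0,0],0],
    [[0,0,0],[0,0,0],0],
  ],
)

```text
clock: 35.5
tool_pos: [0.5172, 0.0246, 0.1904]
orientation: [[-0.125, 0.992, -0.001], [0.992, 0.125, -0.0], [-0.0, -0.001, -1.0]]
contact_force: [-0.1, 0.2, -2.8]
opening: 0.0589
```

>>> drive_tool(
  deltas=[
    [[0,0,0.2],[0,0,0],0],
    [[0,0,0.15],[0,0,0],0],
    [[0,0,0.1],[0,0,0],0],
    [[0,0,0.08],[0,0,0],0],
    [[0,0,0],[0,0,0],0],
  ],
)

```text
clock: 36.12
tool_pos: [0.5173, 0.0246, 0.18]
orientation: [[-0.125, 0.992, -0.0], [0.992, 0.125, -0.0], [-0.0, -0.0, -1.0]]
contact_force: [-0.1, -0.3, -2.5]
opening: 0.0586
```

>>> drive_tool(
  deltas=[
    [[0,0,0.1],[0,0,0],0],
    [[0,0,0.06],[0,0,0],0],
    [[0,0,0],[0,0,0],0],
  ],
)

```text
clock: 36.5
tool_pos: [0.5176, 0.0246, 0.1787]
orientation: [[-0.125, 0.992, 0.002], [0.992, 0.125, 0.0], [-0.0, 0.002, -1.0]]
contact_force: [-3.8, -0.2, 15.2]
opening: 0.059
```

Resting on the rails; I'll release and lift.

>>> drive_tool(
  deltas=[
    [[0,0,0],[0,0,0],1],
    [[0,0,0],[0,0,0],1],
    [[0,0,0],[0,0,0],1],
    [[0,0,-0.5],[0,0,0],1],
    [[0,0,-0.7],[0,0,0],1],
    [[0,0,-1],[0,0,0],1],
    [[0,0,-1],[0,0,0],1],
    [[0,0,-1],[0,0,0],1],
    [[0,0,-0.6],[0,0,0],1],
  ],
)

```text
clock: 37.62
tool_pos: [0.5177, 0.0246, 0.2747]
orientation: [[-0.125, 0.992, 0.002], [0.992, 0.125, 0.0], [-0.0, 0.002, -1.0]]
contact_force: [0.7, 0.3, -0.2]
opening: 0.0852
```

>>> drive_tool(
  deltas=[
    [[-1,-0.2,0],[0,0,0],1],
    [[-1,-0.2,0],[0,0,0],1],
    [[-1,-0.2,0],[0,0,0],1],
    [[-1,-0.2,0],[0,0,0],1],
    [[-1,-0.2,0],[0,0,0],1],
    [[-1,-0.2,0],[0,0,0],1],
    [[0,0,0],[0,0,0],1],
    [[0,0,0],[0,0,0],1],
    [[0,0,0],[0,0,0],1],
    [[0,0,0],[0,0,0],1],
    [[0,0,0],[0,0,0],1],
    [[0,0,0],[0,0,0],1],
  ],
)

```text
clock: 39.12
tool_pos: [0.5086, -0.0973, 0.2729]
orientation: [[-0.125, 0.992, -0.0], [0.992, 0.125, -0.0], [-0.0, -0.0, -1.0]]
contact_force: [-0.5, 0.1, -0.3]
opening: 0.0854
```

Run:
```python
from h import *
s=r.snapshot("scene"); cv2.imwrite("pics/s20.png",cv2.resize(s["image"][150:290,190:350],None,fx=4,fy=4,interpolation=cv2.INTER_CUBIC))
for c in ["scene","side","wrist"]:
    s=r.snapshot(c); cv2.imwrite(f"pics/{c}20.png",s["image"])
    for t in ["tin_left_c","tin_new1_c"]: print(c,[(np.round(w(s,d["location"]),4).tolist(),round(d["conf"],2)) for d in r.tip_of(c,t)])
c,sn=np.cos(.1216),np.sin(.1216)
for X in (-.133,-.0743,-.0156): print("slot",.5467+X*c,.0289+X*sn)
plan([.5,0,.27])
```

```text
scene [([0.413, 0.0069, 0.0593], 0.94), ([0.343, 0.4889, 0.029], 0.79), ([0.4641, 0.4938, 0.0312], 0.64)]
scene [([0.4729, 0.0156, 0.0722], 0.64)]
side [([0.3454, 0.4958, 0.0253], 0.96), ([0.4628, 0.4976, 0.0268], 0.83), ([0.415, 0.0064, 0.0558], 0.53)]
side [([0.4746, 0.0194, 0.0712], 0.7)]
wrist [([0.4162, 0.0016, 0.063], 0.73)]
wrist [([0.4754, 0.0106, 0.0717], 0.69)]
slot 0.4146820951939837 0.012767027222807557
slot 0.47294864415724047 0.01988736934326768
slot 0.5312151931204973 0.027007711463727803
t 39.625 pos [ 0.5086 -0.0975  0.2729] head 7.1849966382184896 open 0.08576551595495459 j [-0.1894  0.2157  0.0625  1.4177 -0.0001  1.256 ] F [ 0.5774 -0.6632  0.1146]
shift units [4.8903 0.1845 0.1439]
```

View pics/s20.png

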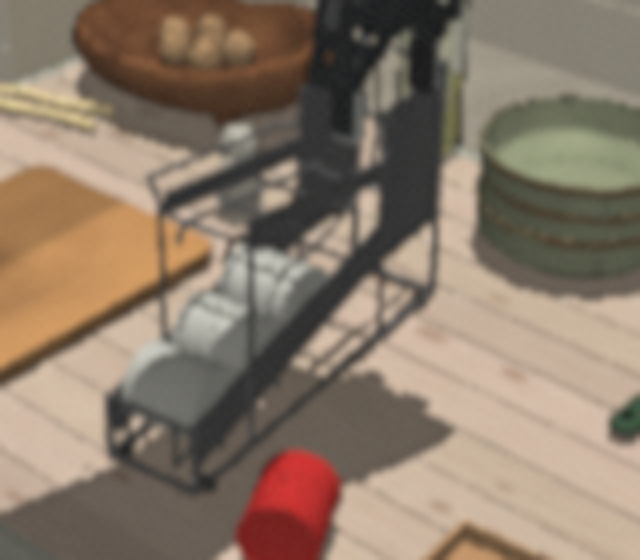

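View pics/wrist20.png

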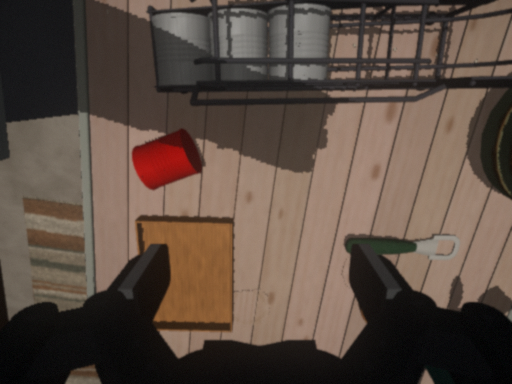

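The wrist view shows three tins touching, square across the lane at the outlet end, at about (183,48), (243,45) and (300,42). The gripper is clear, so I'll hand in.

Run:
```python
from h import *
print(r.hand_in(), r.read_state()["clock"])
```

```text
the job is handed in; nothing more can be done
the job is handed in; nothing more can be done
```

I loaded the leftover tin first, then the two new tins, the one farther from the rack before the nearer one. Each was lowered while held until the wrist force showed it on the rails (9–18 N). I then let go and saw the tin at rest in line before lowering the next. The job was handed in at about 39.6 s of the 72 s allowed.

**Final check:** pictures from two cameras show three tins touching and square across the lane, with the leftover at the outlet and the gripper clear of everything.

| Tin | Measured centre (x, y), m | Fitted slot (x, y), m | Off by |
|---|---|---|---|
| Leftover (slot1) | 0.413–0.416, 0.002–0.007 | 0.415, 0.013 | about 6 mm in y from the two fixed cameras, 11 mm from the wrist camera |
| First new tin (slot2) | 0.473–0.475, 0.011–0.019 | 0.473, 0.020 | 1–4 mm from the fixed cameras, 9–10 mm from the wrist camera |
| Second new tin (slot3) | not measured | 0.531, 0.027 | seen touching and aligned in the pictures only |

- **Disagreement:** the leftover's y came out 6–11 mm lower than the fitted slot in every camera. Only about 3.5 mm of sideways play is possible if the lower lane is as wide as the upper. I put it down to network or calibration bias, though the wrist reading is close to the 12 mm limit.
- **Missed detection:** the network found nothing when I looked for the last tin in the tray, so I located it by its grey colour instead. The grasp was good.
- **Bystanders:** I did not re-measure them at the end. The arm stayed away from them, and the pictures I looked at show nothing disturbed.

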